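# Move the seasonings to the other rack in reverse order

## Task

The dark seasoning rack is to be cleaned, and the cook will work from the other side today: move its four seasonings into the pale rack beside it, in reverse order, so that the leftmost one of the dark rack (as seen from the robot) ends up rightmost in the pale rack, and so on along the row. Stand each one upright in the middle of its own compartment, tip nothing over, and leave the tea box and the mug where they are.

Things in the scene. Friction and masses are not known exactly. Their poses are not given: they have to be found in the camera images.
- dark_rack: dark brown wooden rack, fixed, 96 mm (x) by 336 mm (y): four compartments in a row along y, centred at y = -123, -41, 41, 123 mm, x = 0. Origin: centre of the underside, on the worktop; +y is the robot's left within 11 degrees. Mat tops at 15 mm, lips and dividers (compartments 80 by 76 mm inside) at 19 mm, end panels at 42 mm. Holds the seasonings at the start, in any order.
- pale_rack: light wooden rack, fixed, 96 mm (x) by 336 mm (y): four compartments in a row along y, centred at y = -123, -41, 41, 123 mm, x = 0. Origin: centre of the underside, on the worktop; +y is the robot's left within 11 degrees. Mat tops at 15 mm, lips and dividers (compartments 80 by 76 mm inside) at 19 mm, end panels at 42 mm. Empty at the start; left or right of the dark rack.
- salt_shaker: salt shaker with a domed grey top, clear lower part showing grey-white salt; 44 mm in diameter at the foot, 90 mm tall; above 66 mm it narrows to a top 34 mm across. Loose, upright. Origin: centre of its underside, z up; any yaw.
- mustard_jar: small mustard-yellow jar with a broad red screw cap and a pale paper band, 52 mm in diameter, 85 mm tall (cap from 69 mm up, 47 mm across). Loose, upright. Origin: centre of its underside, z up; any yaw.
- dark_spice_jar: round spice jar with an all-black cap, green herbs inside and a mostly black label, 41 mm in diameter, 105 mm tall (cap from 84 mm up, 40 mm across). Loose, upright. Origin: centre of its underside, z up; any yaw.
- white_spice_jar: round spice jar with a black cap that has a blue disc on top, and a blue and white label, 41 mm in diameter, 105 mm tall (cap from 84 mm up, 40 mm across). Loose, upright. Origin: centre of its underside, z up; any yaw.
- mat_salt_shaker: round cork mat, 66 mm across, 3 mm thick, fixed in the dark rack under where the salt shaker stands at the start; it stays there and so marks where that one came from. Origin: centre of its underside.
- mat_mustard_jar: round cork mat, 66 mm across, 3 mm thick, fixed in the dark rack under where the mustard jar stands at the start; it stays there and so marks where that one came from. Origin: centre of its underside.
- mat_dark_spice_jar: round cork mat, 66 mm across, 3 mm thick, fixed in the dark rack under where the dark spice jar stands at the start; it stays there and so marks where that one came from. Origin: centre of its underside.
- mat_white_spice_jar: round cork mat, 66 mm across, 3 mm thick, fixed in the dark rack under where the white spice jar stands at the start; it stays there and so marks where that one came from. Origin: centre of its underside.
- tea_box: red cardboard tea box, 72 x 135 x 78 mm, loose, lying to the right of the racks, long side pointing away from the robot; bystander. Origin: centre of its underside.
- white_mug: white mug, 78 x 110 x 97 mm with handle, loose, behind the racks; bystander. Above it hang wall cabinets (front at x = 0.59 m, underside 0.50 m above the worktop): keep the wrist clear of them. Origin: centre of its underside.
There are look-alikes about, which are no part of the job. Leave any purple look-alike of the white_spice_jar alone. Leave any purple or turquoise look-alike of the dark_spice_jar alone.

How it is judged:
By the outcome, as a careful person would: the job done as asked, in the order asked, and still so for the second after the job is handed in, with the robot touching nothing.
It also fails if it takes over 104 s, if anything falls off the work surface, if the arm or the gripper's body presses on something with over 40 N, if the wrist force passes 120 N, or if a joint passes its speed limit or range.

## Robot

A 6-joint arm with a two-finger parallel gripper is mounted at the origin on the work surface; the furniture and walls round the work are solid. World frame = base frame: x ahead of the robot, y to its left, z up, the work surface at z = 0. Lengths are in m, angles in rad, forces in N, time in s.
With the tool pointing down it reaches from about 0.325 to 0.775 m from the base axis. Payload 5.5 kg.
Tool frame: the origin (TCP) lies midway between the tips of the shut fingers; the grasp point (between the pads) lies pinch_z behind it (pinch_z is the distance from the TCP to the grasp point, in m); z points along the fingers, y is the line along which they close (so a half turn about z gives the same grasp; the last joint's range is limited). The gripper opens to 88 mm and grips with 3 to 60 N. Pads are 20 mm wide; open, the fingers measure 115 mm over their backs; the gripper's body (75 mm by 178 mm) begins 61 mm behind the grasp point.
Start: joints at [-1.342, 0.091, 1.231, -0, 1.82, -0.057], TCP at [0.169, -0.576, 0.223] pointing down, gripper open.
Joint ranges: [-2.87, 2.87], [-0.86, 2.18], [0.17, 2.46], [-1.51, 4.65], [0.06, 2.69], [-2.65, 2.65]. Speed limits (rad/s): [2.57, 2.57, 3.01, 3.14, 3.14, 3.14].

## Interface

Orientations are given as a unit quaternion [x, y, z, w].
In Python, from workcell import state, camera, camera_info, sign_off, pinch_z gives the robot as it stands.
- The arm moves only by the tool play_rows, never from a script. Its argument "deltas" is a list of rows, each an object with "travel": the shift along the tool's x, y, z in normalised numbers (1 is 1 m), a list of three; "twist": the turn, a rotation vector about the tool's x, y, z in parts of the range, where 1.0 means 90 degrees, a list of three; "gripper": the opening, from -1 (shut) to 1 (fully open). In form: [{"travel": [tx, ty, tz], "twist": [rx, ry, rz], "gripper": gripper}, ...]. A call has 1 to 8 rows; each row is the pose to reach, as a shift and turn from the pose commanded when the call began, along the tool's axes at that moment; what a row does not reach only later rows make up. A row lasts 1/8 s, in which the tool goes at most 62.5 mm and 10.7 degrees, less where a joint would pass 70% of its speed; a pose out of reach is approached as far as the arm can. A call with a gripper value outside its range is refused whole. The fingers move at their own pace and stop on an object; "force" is the grip in N (left out, the last holds). Time passes only in rows, so rows that repeat a pose let the fingers close. It gives the time, the measured TCP pose, the force, the opening and the grip force at its end, in the units of the state.
- state(): the state, without advancing time (a new reading comes with each control period).
- camera(name): name is "scene" or "top"; returns (picture, depth): 480x640x3 uint8, red, green, blue; 480x640 float32, m along the optical axis (not along the pixel's ray), 0 where there is no reading.
- camera_info(name): a dict with "fx", "fy", "cx", "cy" (pixels), "k1" (the pictures are not rectified: a ray, as slopes to the right and down, at radius r is drawn at 1 + k1 r^2 times it, then the intrinsics apply), "R" (3x3) and "t" (3): a world point X has camera coordinates R X + t. Camera axes: x right, y down, z forward; pixel columns grow to the right and rows downward; lengths in m; the calibration is good to about 2 mm. A picture is of the moment at which its call begins. camera_info takes no time and is no camera call.
- sign_off(): hands the job in; it is judged then, once.
The state is a dict: "time": time; "joint_positions": joint angles; "joint_velocities": joint speeds; "joint_efforts": joint torques, N m; "eef_pos": TCP position; "tcp_rot": TCP orientation; "force": force on the tool from outside, world axes, zero at the start; "moment": the same for the moment, N m; "finger_gap": opening from 0.0 (shut) to 1.0 (fully open); "gripper_force": force on a finger pad.
Only numpy, scipy, OpenCV 4.12 (cv2) and the standard library are available. Lean on these libraries where they do the work, as an engineer would, in place of code of your own. Each camera call takes 0.05 s, during which the arm holds its last target. There are 200 camera calls.

## Working session

There is one attempt and no reset: what is moved stays moved. The work goes in short steps, Python scripts to look and compute and a tool call to move; the robot and the scene stay as the last step left them, time stands still between calls to the robot, and variables do not carry over. Pictures are saved under pics/ and viewed, at most 14 in all, crops included, and the job is handed in when it is done.

Besides the shell and the picture viewer there is one more tool, called after "Emit:" as name([rows], argument=value, ...), one row to a line, values as JSON. play_rows: Moves the arm, as the interface text tells. Its arguments: {"type":"object","properties":{"deltas":{"type":"array","items":{"type":"object","properties":{"travel":{"type":"array","items":{"type":"number"}},"twist":{"type":"array","items":{"type":"number"}},"gripper":{"type":"number"}}}},"force":{"type":"number"}},"required":["deltas"]}

```bash
ls; mkdir -p pics; python3 - <<'E'
from workcell import state,camera,camera_info,pinch_z
import cv2
print(pinch_z, state())
for n in("scene","top"):
    p,d=camera(n); cv2.imwrite(f"pics/{n}0.png",p[:,:,::-1]); 
    import numpy as np; np.save(f"{n}0.npy",d); print(n,camera_info(n))
E
```

```text
pics
0.0187 {'time': 0.0, 'joint_positions': array([-1.34165833e+00,  9.18251644e-02,  1.23189010e+00,  2.53755028e-05,
        1.81978523e+00, -5.66761310e-02]), 'joint_velocities': array([ 9.31944482e-04,  3.70810697e-06,  4.25569437e-04, -8.72561290e-04,
        9.62705501e-04,  1.20412452e-04]), 'joint_efforts': array([-2.88460606e-04, -4.46448505e+01, -4.06444538e+01,  6.96754642e-02,
        2.93240952e-02, -1.34666434e-04]), 'eef_pos': array([ 0.16911579, -0.57536328,  0.22152467]), 'tcp_rot': array([ 9.89805258e-01,  1.42424162e-01, -6.99019434e-05, -9.51437210e-04]), 'force': array([ 0.23902008, -0.10892876, -0.38511833]), 'moment': array([ 0.02468993,  0.0598176 , -0.05859725]), 'gripper_force': 0.0, 'finger_gap': 1.004703261361499}
scene {'fx': 521.0051240815694, 'fy': 521.0051240815694, 'cx': 320.0697781216107, 'cy': 239.10303902700082, 'k1': 0.04775740495569099, 'R': array([[ 0.15023675, -0.98863656, -0.00516508],
       [-0.58228452, -0.08426152, -0.80860666],
       [ 0.79898289,  0.12448998, -0.58832694]]), 't': array([-0.14365731,  0.35183637,  0.98382327])}
top {'fx': 473.75798972795906, 'fy': 473.75798972795906, 'cx': 314.22261284841346, 'cy': 236.71988596136984, 'k1': 0.033637925112050375, 'R': array([[-0.03104587, -0.99950337,  0.00540128],
       [-0.97485507,  0.02908635, -0.22093343],
       [ 0.2206666 , -0.01212454, -0.97527393]]), 't': array([-0.06161988,  0.52472975,  0.92292566])}
```

View pics/scene0.png

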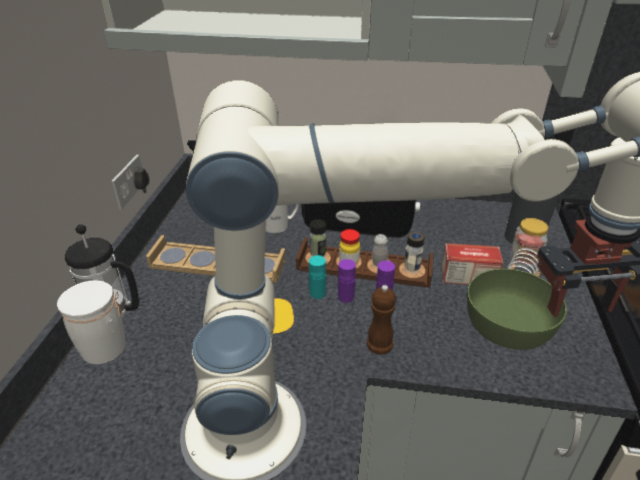

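View pics/top0.png

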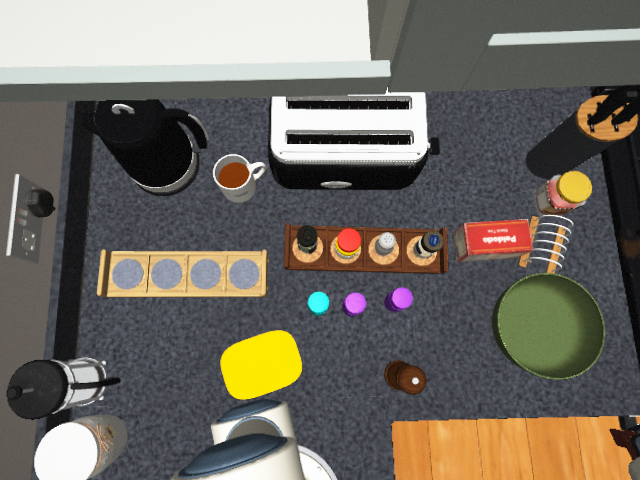

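The dark rack (top view, columns 285–447, row ~248) holds, left to right: dark spice (307,240), mustard (348,243), salt (386,242), white spice (431,242). The pale rack is to the left (98–267, row ~273) and empty. The turquoise and purple look-alikes stand in front. Next, enlarged crops for accurate pixels.

```bash
cat > h.py <<'E'
import numpy as np, cv2
from workcell import state,camera,camera_info,sign_off,pinch_z
def ray(n,u,v):
    c=camera_info(n); K=np.array([[c['fx'],0,c['cx']],[0,c['fy'],c['cy']],[0,0,1]])
    # drawn = ray*(1+k1 r^2): same model as OpenCV's k1
    x,y=cv2.undistortPoints(np.array([[[u,v]]],float),K,np.array([c['k1'],0,0,0]))[0,0]
    return -c['R'].T@c['t'], c['R'].T@np.array([x,y,1.])
def at_z(n,u,v,z):
    o,d=ray(n,u,v); return o+d*(z-o[2])/d[2]
def at_d(n,u,v,D):
    o,d=ray(n,u,v); return o+d*D
def tri(a,b):
    (o1,d1),(o2,d2)=ray(*a),ray(*b); d1/=np.linalg.norm(d1); d2/=np.linalg.norm(d2)
    s=np.linalg.lstsq(np.c_[d1,-d2],o2-o1,rcond=None)[0]
    p,q=o1+s[0]*d1,o2+s[1]*d2; return (p+q)/2,np.linalg.norm(p-q)
def proj(n,X):
    c=camera_info(n);p=c['R']@np.array(X)+c['t'];x=p[:2]/p[2];x=x*(1+c['k1']*(x@x));return x*c['fx']+[c['cx'],c['cy']]
def crop(p,u0,v0,w,h,s,f):
    im=cv2.resize(p[v0:v0+h,u0:u0+w,::-1],None,fx=s,fy=s,interpolation=cv2.INTER_CUBIC)
    for k in range(0,w,20): 
        cv2.line(im,(k*s,0),(k*s,6),(0,255,0),1); cv2.putText(im,str(u0+k),(k*s,18),0,.35,(0,255,0),1)
    for k in range(0,h,20):
        cv2.line(im,(0,k*s),(6,k*s),(0,255,0),1); cv2.putText(im,str(v0+k),(8,k*s+4),0,.35,(0,255,0),1)
    cv2.imwrite(f,im)
E
python3 - <<'E'
import cv2,numpy as np
from h import *
t=cv2.imread('pics/top0.png')[:,:,::-1]; s=cv2.imread('pics/scene0.png')[:,:,::-1]
crop(t,275,215,180,110,4,'pics/ct_d.png');crop(s,280,210,180,110,4,'pics/cs_d.png')
crop(t,90,235,190,75,4,'pics/ct_p.png');crop(s,140,220,160,70,5,'pics/cs_p.png')
E
```

```text
(no output)
```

View pics/ct_d.png

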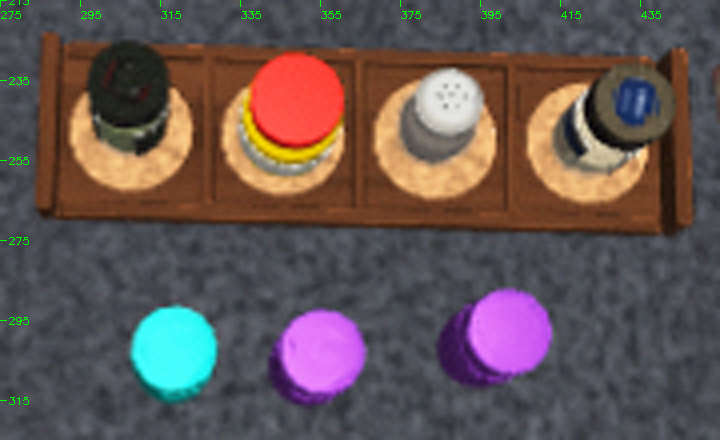

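View pics/cs_d.png

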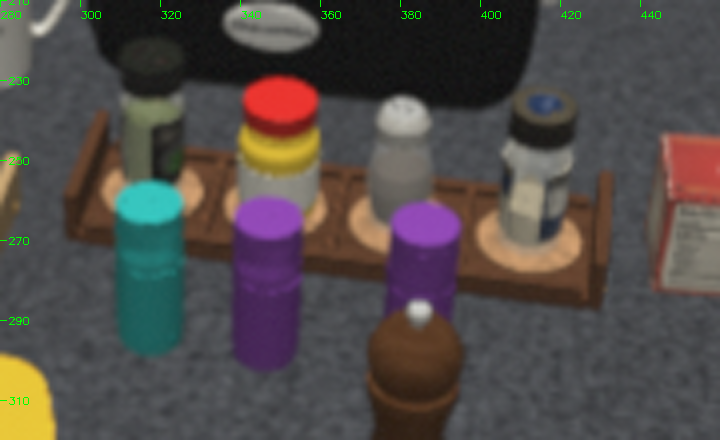

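View pics/ct_p.png

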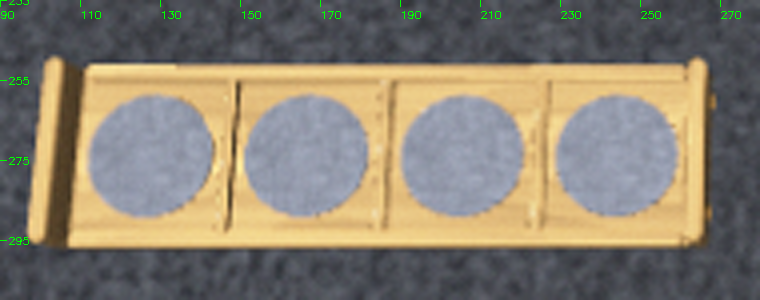

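View pics/cs_p.png

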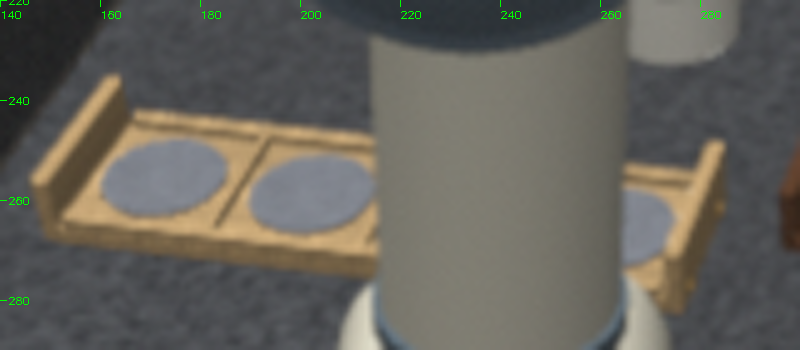

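Crops: caps in top crop at dark (129,82), mustard (297,98), salt (450,100), white (632,103); pale mats at (151/307/463/618,155). Scene crop caps at (151,55), (281,98), (404,105), (543,103), with the pale mats partly hidden by the arm. Now triangulate.

```bash
python3 - <<'E'
from h import *
np.set_printoptions(precision=4,suppress=True)
T=lambda x,y,o,s:((x+.5)/s-.5+o[0],(y+.5)/s-.5+o[1])
D=np.load('top0.npy')
td=lambda x,y:('top',*T(x,y,(275,215),4)); sd=lambda x,y:('scene',*T(x,y,(280,210),4))
tp=lambda x,y:('top',*T(x,y,(90,235),4)); sp=lambda x,y:('scene',*T(x,y,(140,220),5))
def dep(a): return at_d(*a,D[int(round(a[2])),int(round(a[1]))])
for n,a,b,m in [('dark',(129,82),(151,55),(131,136)),('must',(297,98),(281,98),(283,136)),('salt',(450,100),(404,105),(436,138)),('white',(632,103),(543,103),(590,142))]:
    print(n,*tri(td(*a),sd(*b)),'depth',dep(td(*a)),'mat',at_z(*td(*m),.015))
for t,s in [((151,155),(164,177)),((307,155),(315,192)),((463,155),0),((618,155),0)]:
    print('pale',at_z(*tp(*t),.015),dep(tp(*t)),tri(tp(*t),sp(*s)) if s else '')
for n,q in [('turq',(174,345)),('pur1',(322,342)),('pur2',(510,332))]: print(n,dep(td(*q)))
print('lip/back right end',dep(td(680,60)),dep(td(45,40)))
# height map: max z in coarse grid
v,u=np.mgrid[0:480:2,0:640:2]; 
P=np.array([at_d('top',a,b,D[b,a]) for a,b in zip(u.ravel(),v.ravel()) if D[b,a]>0])
for nm,x0,x1,y0,y1 in [('toaster',.5,.9,-.3,.15),('mug',.45,.7,.15,.3),('box',.45,.68,-.42,-.28),('bowl',.2,.5,-.6,-.3),('mill',.2,.42,-.27,-.13),('lefttall',.1,.8,.3,.7),('yellow',.2,.42,-.02,.2)]:
    k=P[(P[:,0]>x0)&(P[:,0]<x1)&(P[:,1]>y0)&(P[:,1]<y1)]; k2=k[k[:,2]>.12]
    print(nm,'zmax',k[:,2].max(),'tall xy range',k2[:,:2].min(0) if len(k2) else '',k2[:,:2].max(0) if len(k2) else '')
E
```

```text
dark [ 0.5118 -0.062   0.1221] 0.0013500892791548096 depth [ 0.5124 -0.0626  0.1199] mat [ 0.5067 -0.0625  0.015 ]
must [ 0.506  -0.1451  0.1014] 0.0006579666662439606 depth [ 0.5068 -0.1457  0.0979] mat [ 0.5042 -0.1444  0.015 ]
salt [ 0.5019 -0.2209  0.1065] 0.001599603030497534 depth [ 0.5027 -0.2209  0.1019] mat [ 0.5007 -0.2267  0.015 ]
white [ 0.4943 -0.3051  0.1222] 0.00019870885551754043 depth [ 0.4947 -0.3057  0.1199] mat [ 0.496  -0.3093  0.015 ]
pale [0.4649 0.3192 0.015 ] [0.4645 0.3184 0.0173] (array([0.4648, 0.3203, 0.0147]), np.float64(0.0017868653190287183))
pale [0.4623 0.2375 0.015 ] [0.4626 0.2381 0.0132] (array([0.4621, 0.2372, 0.0162]), np.float64(9.512722179436996e-06))
pale [0.4597 0.1554 0.015 ] [0.4602 0.1562 0.0112] 
pale [0.4571 0.0734 0.015 ] [0.4572 0.0734 0.0147] 
turq [ 0.386  -0.0805  0.1074]
pur1 [ 0.3855 -0.1514  0.1046]
pur2 [ 0.3876 -0.2415  0.1052]
lip/back right end [ 0.5343 -0.3547  0.0389] [ 0.5555 -0.0183  0.0381]Traceback (most recent call last):
  File "<stdin>", line 16, in <module>
  File "h.py", line 11, in at_d
    o,d=ray(n,u,v); return o+d*D
        ~~~^^^^^^^
  File "h.py", line 4, in ray
    c=camera_info(n); K=np.array([[c['fx'],0,c['cx']],[0,c['fy'],c['cy']],[0,0,1]])
ValueError: time passes only in moves, steps and waits
```

```bash
python3 - <<'E'
from h import *
np.set_printoptions(precision=3,suppress=True)
D=np.load('top0.npy'); c=camera_info('top'); K=np.array([[c['fx'],0,c['cx']],[0,c['fy'],c['cy']],[0,0,1]])
v,u=np.mgrid[0:480,0:640]
q=cv2.undistortPoints(np.dstack([u,v]).reshape(-1,1,2).astype(float),K,np.array([c['k1'],0,0,0]))[:,0]
d=D.ravel(); P=(np.c_[q,np.ones(len(q))]*d[:,None]-c['t'])@c['R']; P=P[d>0]
for nm,x0,x1,y0,y1 in [('toaster',.6,.9,-.3,.06),('mug',.53,.7,.1,.3),('box',.45,.68,-.52,-.36),('bowl',.2,.5,-.7,-.4),('mill',.2,.37,-.3,-.13),('lefttall',.1,.8,.4,.7),('yellow',.2,.42,0,.2)]:
    k=P[(P[:,0]>x0)&(P[:,0]<x1)&(P[:,1]>y0)&(P[:,1]<y1)]; k2=k[k[:,2]>.05]
    print(nm,'zmax',k[:,2].max(),'over50 xy range',k2[:,:2].min(0) if len(k2) else '',k2[:,:2].max(0) if len(k2) else '')
E
```

```text
toaster zmax 0.64973905611207 over50 xy range [ 0.6 -0.3] [0.789 0.06 ]
mug zmax 0.5468837645592619 over50 xy range [0.59 0.1 ] [0.7 0.3]
box zmax 0.6371381740926935 over50 xy range [ 0.473 -0.518] [ 0.606 -0.36 ]
bowl zmax 0.09982933858831572 over50 xy range [ 0.231 -0.623] [ 0.5 -0.4]
mill zmax 0.17265279946584744 over50 xy range [ 0.216 -0.265] [ 0.37  -0.136]
lefttall zmax 0.28736331832773276 over50 xy range [0.1 0.4] [0.8   0.443]
yellow zmax 0.5893817664469023 over50 xy range [0.2 0. ] [0.222 0.08 ]
```

```bash
python3 - <<'E'
from h import *
np.set_printoptions(precision=3,suppress=True)
D=np.load('top0.npy'); c=camera_info('top'); K=np.array([[c['fx'],0,c['cx']],[0,c['fy'],c['cy']],[0,0,1]])
v,u=np.mgrid[0:480,0:640]
q=cv2.undistortPoints(np.dstack([u,v]).reshape(-1,1,2).astype(float),K,np.array([c['k1'],0,0,0]))[:,0]
P=((np.c_[q,np.ones(len(q))]*D.ravel()[:,None]-c['t'])@c['R']).reshape(480,640,3)
for nm,(u0,u1,v0,v1) in dict(toaster=(270,430,95,200),mug=(210,270,150,205),kettle=(100,210,100,195),press=(8,120,355,415),jar=(35,128,418,480),box=(455,535,215,265),ringjar=(500,600,170,275)).items():
    k=P[v0:v1,u0:u1].reshape(-1,3); k=k[(k[:,2]>.06)&(k[:,2]<.45)]; print(nm,k.min(0),np.percentile(k,99.5,axis=0))
E
```

```text
toaster [ 0.627 -0.315  0.06 ] [0.778 0.003 0.193]
mug [0.617 0.006 0.06 ] [0.695 0.124 0.144]
kettle [0.641 0.127 0.06 ] [0.744 0.299 0.267]
press [0.196 0.305 0.06 ] [0.305 0.44  0.247]
jar [0.092 0.287 0.06 ] [0.192 0.437 0.162]
box [ 0.474 -0.518  0.06 ] [ 0.543 -0.384  0.08 ]
ringjar [ 0.425 -0.635  0.06 ] [ 0.632 -0.453  0.112]
```

The manual's scale: turns go in shares of 90 degrees. Converting my numbers, -73.6 degrees / 90 = -0.8178.

Emit:
play_rows([
  {"travel": [0.03,-0.013,0],"twist": [0,0,-0.0889],"gripper": 1},
  {"travel": [0.08,-0.034,0],"twist": [0,0,-0.2],"gripper": 1},
  {"travel": [0.14,-0.06,0],"twist": [0,0,-0.3111],"gripper": 1},
  {"travel": [0.197,-0.084,0],"twist": [0,0,-0.4278],"gripper": 1},
  {"travel": [0.254,-0.108,0],"twist": [0,0,-0.5444],"gripper": 1},
  {"travel": [0.31,-0.132,0],"twist": [0,0,-0.6556],"gripper": 1},
  {"travel": [0.36,-0.153,0],"twist": [0,0,-0.7667],"gripper": 1},
  {"travel": [0.388,-0.166,0],"twist": [0,0,-0.8178],"gripper": 1},
], force=20)

```text
time: 1.1
eef_pos: [0.4963, -0.3048, 0.2219]
tcp_rot: [0.705, 0.709, 0.0, -0.001]
force: [-0.3, -1.0, 1.0]
finger_gap: 0.997
gripper_force: 0.0
```

Emit:
play_rows([
  {"travel": [0,0,0.025],"gripper": 1,"twist": [0,0,0]},
  {"travel": [0,0,0.07],"gripper": 1,"twist": [0,0,0]},
  {"travel": [0,0,0.115],"gripper": 1,"twist": [0,0,0]},
  {"travel": [0,0,0.15],"gripper": 1,"twist": [0,0,0]},
  {"travel": [0,0,0.165],"gripper": 1,"twist": [0,0,0]},
  {"travel": [0,0,0.165],"gripper": 1,"twist": [0,0,0]},
])

```text
time: 1.85
eef_pos: [0.4941, -0.3067, 0.0568]
tcp_rot: [0.707, 0.707, -0.0, -0.001]
force: [-0.4, 0.0, 0.1]
finger_gap: 1.0
gripper_force: 0.0
```

```bash
python3 - <<'E'
from h import *
s=state(); print(s['eef_pos'],s['tcp_rot'],s['force'],s['joint_positions'])
for n,a in(("top",(380,190,100,100,4)),("scene",(340,180,120,120,4))):
    p,d=camera(n); crop(p,*a,f"pics/{n}1.png")
a=cv2.imread("pics/top1.png");b=cv2.imread("pics/scene1.png");b=cv2.resize(b,(400,400));cv2.imwrite("pics/both1.png",np.hstack([a,b]))
E
```

```text
[ 0.49414742 -0.30672175  0.05681229] [ 7.07272520e-01  7.06940272e-01 -1.79265248e-04 -1.00112411e-03] [-0.4430239  0.0434672  0.1262127] [-6.13993555e-01  7.49236306e-02  1.54208894e+00 -1.12932327e-05
  1.52661414e+00 -6.13523174e-01]
```

View pics/both1.png

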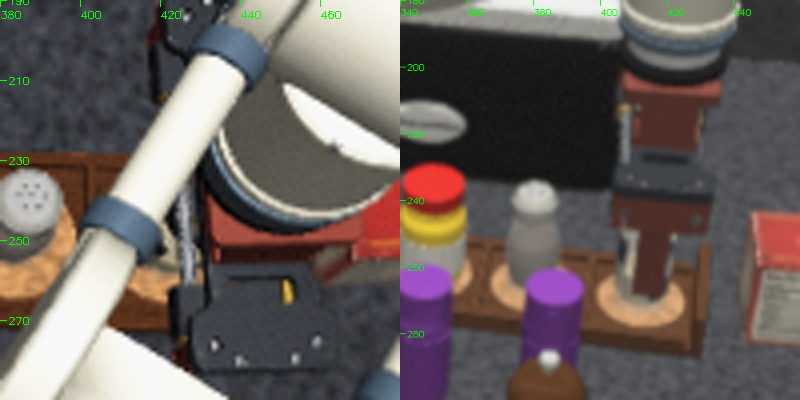

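The scene view shows the near finger in front of the white jar (scene ~(417,262)), the jar between the fingers with nothing else touched. Close and lift.

Emit:
play_rows([
  {"travel": [0,0,0],"gripper": -1,"twist": [0,0,0]},
  {"travel": [0,0,0],"gripper": -1,"twist": [0,0,0]},
  {"travel": [0,0,0],"gripper": -1,"twist": [0,0,0]},
  {"travel": [0,0,0],"gripper": -1,"twist": [0,0,0]},
  {"travel": [0,0,0],"gripper": -1,"twist": [0,0,0]},
  {"travel": [0,0,0],"gripper": -1,"twist": [0,0,0]},
], force=20)

```text
time: 2.7
eef_pos: [0.4947, -0.307, 0.0576]
tcp_rot: [0.707, 0.707, 0.0, 0.0]
force: [0.8, -0.0, 0.5]
finger_gap: 0.463
gripper_force: 20.0
```

Emit:
play_rows([
  {"travel": [0,0,-0.015],"gripper": -1,"twist": [0,0,0]},
  {"travel": [0,0,-0.05],"gripper": -1,"twist": [0,0,0]},
  {"travel": [0,0,-0.09],"gripper": -1,"twist": [0,0,0]},
  {"travel": [0,0,-0.13],"gripper": -1,"twist": [0,0,0]},
  {"travel": [0,0,-0.15],"gripper": -1,"twist": [0,0,0]},
  {"travel": [0.02,-0.001,-0.155],"gripper": -1,"twist": [0,0,0]},
  {"travel": [0.06,-0.003,-0.155],"gripper": -1,"twist": [0,0,0]},
  {"travel": [0.11,-0.006,-0.155],"gripper": -1,"twist": [0,0,0]},
])

```text
time: 3.7
eef_pos: [0.4878, -0.1951, 0.2104]
tcp_rot: [0.708, 0.707, -0.0, -0.002]
force: [0.5, 1.4, -1.1]
finger_gap: 0.46
gripper_force: 20.0
```

Emit:
play_rows([
  {"travel": [0.055,-0.003,0],"gripper": -1,"twist": [0,0,0]},
  {"travel": [0.11,-0.006,0],"gripper": -1,"twist": [0,0,0]},
  {"travel": [0.165,-0.009,0],"gripper": -1,"twist": [0,0,0]},
  {"travel": [0.22,-0.012,0],"gripper": -1,"twist": [0,0,0]},
  {"travel": [0.275,-0.015,0],"gripper": -1,"twist": [0,0,0]},
  {"travel": [0.33,-0.018,0],"gripper": -1,"twist": [0,0,0]},
  {"travel": [0.385,-0.021,0],"gripper": -1,"twist": [0,0,0]},
  {"travel": [0.44,-0.023,0],"gripper": -1,"twist": [0,0,0]},
])

```text
time: 4.7
eef_pos: [0.4639, 0.2452, 0.2108]
tcp_rot: [0.707, 0.707, -0.001, -0.001]
force: [-0.3, -0.1, -0.3]
finger_gap: 0.457
gripper_force: 20.0
```

Emit:
play_rows([
  {"travel": [0.045,-0.001,0],"gripper": -1,"twist": [0,0,0]},
  {"travel": [0.07,-0.001,0],"gripper": -1,"twist": [0,0,0]},
  {"travel": [0.076,-0.001,0],"gripper": -1,"twist": [0,0,0]},
  {"travel": [0.076,-0.001,0.03],"gripper": -1,"twist": [0,0,0]},
  {"travel": [0.076,-0.001,0.07],"gripper": -1,"twist": [0,0,0]},
  {"travel": [0.076,-0.001,0.105],"gripper": -1,"twist": [0,0,0]},
  {"travel": [0.076,-0.001,0.115],"gripper": -1,"twist": [0,0,0]},
  {"travel": [0.076,-0.001,0.115],"gripper": -1,"twist": [0,0,0]},
])

```text
time: 5.7
eef_pos: [0.4646, 0.3184, 0.0975]
tcp_rot: [0.707, 0.707, -0.001, -0.0]
force: [-0.1, -0.0, -0.4]
finger_gap: 0.462
gripper_force: 20.0
```

```bash
python3 - <<'E'
from h import *
s=state(); print(s['eef_pos'],s['tcp_rot'],s['force'],s['joint_positions'])
p,d=camera('top'); crop(p,80,180,100,130,4,"pics/a.png")
p,d=camera('scene'); crop(p,130,180,100,130,4,"pics/b.png")
cv2.imwrite("pics/both2.png",np.hstack([cv2.imread("pics/a.png"),cv2.imread("pics/b.png")]))
E
```

```text
[0.46457094 0.31840391 0.09745207] [ 7.07437493e-01  7.06775690e-01 -5.54256797e-04 -9.92348349e-05] [-0.14479366 -0.00131332 -0.44787537] [ 5.40483133e-01  4.94946885e-03  1.54100898e+00 -7.57383967e-05
  1.59675779e+00  5.41417141e-01]
```

View pics/both2.png

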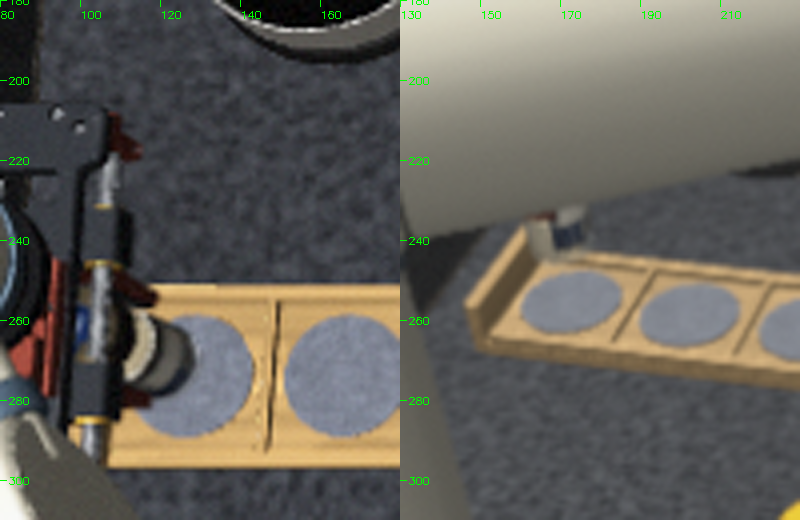

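Top crop: white jar's base at about (122,270) hovering over the left mat; scene: jar lower edge at ~(169,244), columns 162–177. Check the y offset against projection.

```bash
python3 - <<'E'
from h import *
for y in(.316,.319,.322):
  for z in (.056,.075): print(y,z,[proj('scene',[.4646+dx,y+dy,z]).round(1).tolist() for dx,dy in((0,0),(0,.0205),(0,-.0205))],proj('top',[.4646,y-.0205,z]).round(1))
E
```

```text
0.316 0.056 [[171.6, 242.7], [164.0, 242.0], [179.1, 243.4]] [131.5 270.2]
0.316 0.075 [[170.3, 236.8], [162.7, 236.1], [177.9, 237.5]] [128.  268.8]
0.319 0.056 [[170.5, 242.6], [162.9, 241.9], [178.0, 243.3]] [130.  270.3]
0.319 0.075 [[169.2, 236.7], [161.6, 236.0], [176.8, 237.4]] [126.5 268.8]
0.322 0.056 [[169.4, 242.5], [161.8, 241.9], [176.9, 243.2]] [128.5 270.3]
0.322 0.075 [[168.1, 236.6], [160.4, 235.9], [175.7, 237.3]] [124.9 268.9]
```

Emit:
play_rows([
  {"travel": [-0.002,0,0.012],"gripper": -1,"twist": [0,0,0]},
  {"travel": [-0.002,0,0.025],"gripper": -1,"twist": [0,0,0]},
  {"travel": [-0.002,0,0.034],"gripper": -1,"twist": [0,0,0]},
  {"travel": [-0.002,0,0.037],"gripper": -1,"twist": [0,0,0]},
  {"travel": [-0.002,0,0.0385],"gripper": -1,"twist": [0,0,0]},
  {"travel": [-0.002,0,0.04],"gripper": -1,"twist": [0,0,0]},
  {"travel": [-0.002,0,0.04],"gripper": -1,"twist": [0,0,0]},
])

```text
time: 6.68
eef_pos: [0.465, 0.317, 0.0578]
tcp_rot: [0.707, 0.707, 0.0, 0.0]
force: [0.8, -0.0, -0.9]
finger_gap: 0.464
gripper_force: 20.0
```

Emit:
play_rows([
  {"travel": [0,0,0],"gripper": 0.1,"twist": [0,0,0]},
  {"travel": [0,0,0],"gripper": 0.3,"twist": [0,0,0]},
  {"travel": [0,0,0],"gripper": 0.7,"twist": [0,0,0]},
  {"travel": [0,0,0],"gripper": 0.7,"twist": [0,0,0]},
  {"travel": [0,0,-0.03],"gripper": 0.7,"twist": [0,0,0]},
  {"travel": [0,0,-0.08],"gripper": 0.7,"twist": [0,0,0]},
  {"travel": [0,0,-0.13],"gripper": 1,"twist": [0,0,0]},
  {"travel": [-0.02,0.002,-0.155],"gripper": 1,"twist": [0,0,0]},
])

```text
time: 7.68
eef_pos: [0.4673, 0.2979, 0.2162]
tcp_rot: [0.707, 0.708, 0.002, 0.0]
force: [-0.2, 0.6, -0.5]
finger_gap: 0.995
gripper_force: 0.0
```

Emit:
play_rows([
  {"travel": [-0.05,0.004,0],"gripper": 1,"twist": [0,0,0]},
  {"travel": [-0.105,0.007,0],"gripper": 1,"twist": [0,0,0]},
  {"travel": [-0.16,0.011,0],"gripper": 1,"twist": [0,0,0]},
  {"travel": [-0.215,0.015,0],"gripper": 1,"twist": [0,0,0]},
  {"travel": [-0.27,0.019,0],"gripper": 1,"twist": [0,0,0]},
  {"travel": [-0.325,0.023,0],"gripper": 1,"twist": [0,0,0]},
  {"travel": [-0.38,0.027,0],"gripper": 1,"twist": [0,0,0]},
  {"travel": [-0.435,0.031,0],"gripper": 1,"twist": [0,0,0]},
])

```text
time: 8.68
eef_pos: [0.4976, -0.1398, 0.2129]
tcp_rot: [0.707, 0.707, 0.0, 0.0]
force: [0.2, 0.4, -0.1]
finger_gap: 0.999
gripper_force: 0.0
```

Emit:
play_rows([
  {"travel": [-0.045,0.002,0],"gripper": 1,"twist": [0,0,0]},
  {"travel": [-0.075,0.004,0],"gripper": 1,"twist": [0,0,0]},
  {"travel": [-0.0825,0.004,0],"gripper": 1,"twist": [0,0,0]},
  {"travel": [-0.0825,0.004,0],"gripper": 1,"twist": [0,0,0]},
])

```text
time: 9.18
eef_pos: [0.5016, -0.2202, 0.2126]
tcp_rot: [0.707, 0.707, 0.0, -0.0]
force: [-0.6, 0.0, 0.6]
finger_gap: 1.002
gripper_force: 0.0
```

```bash
python3 - <<'E'
from h import *
s=state(); print(s['eef_pos'],s['tcp_rot'])
p,d=camera('scene'); crop(p,290,180,150,110,5,"pics/b3.png")
print(proj('scene',[.502-.0205*0,-.2205,.039]),proj('scene',[.502,-.2205,.08]))
E
```

```text
[ 0.5016159  -0.22024551  0.21258603] [ 7.07390852e-01  7.06822543e-01  1.35317034e-04 -2.37827108e-04]
[378.49530078 257.29764017] [379.48459045 244.44234765]
```

View pics/b3.png

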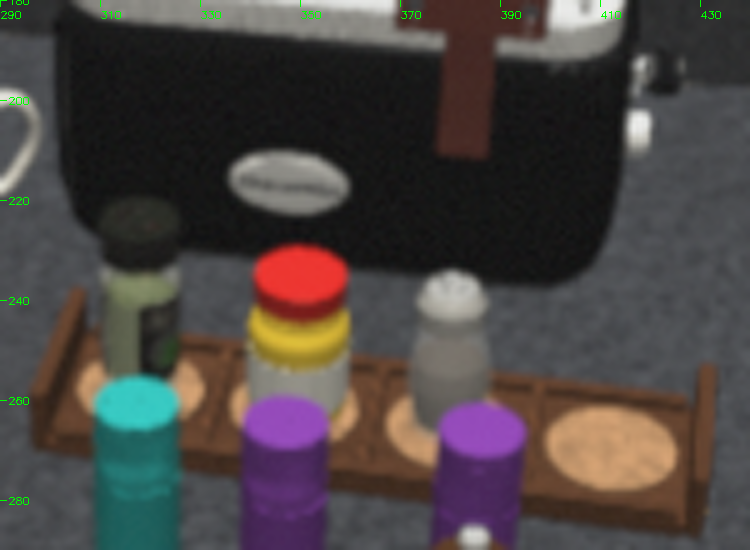

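The scene crop shows the salt shaker at ~(380,257), the finger centred on column ~383, and the emptied cork mat at right. Shift 1.5 mm right, descend and grip.

Emit:
play_rows([
  {"travel": [-0.0015,0,0.025],"gripper": 1,"twist": [0,0,0]},
  {"travel": [-0.0015,0,0.07],"gripper": 1,"twist": [0,0,0]},
  {"travel": [-0.0015,0,0.115],"gripper": 1,"twist": [0,0,0]},
  {"travel": [-0.0015,0,0.15],"gripper": 1,"twist": [0,0,0]},
  {"travel": [-0.0015,0,0.1675],"gripper": 1,"twist": [0,0,0]},
  {"travel": [-0.0015,0,0.1675],"gripper": 1,"twist": [0,0,0]},
])

```text
time: 9.98
eef_pos: [0.5014, -0.221, 0.0445]
tcp_rot: [0.707, 0.707, -0.0, -0.001]
force: [0.0, -1.1, 0.2]
finger_gap: 0.995
gripper_force: 0.0
```

Emit:
play_rows([
  {"travel": [0,0,0],"gripper": -1,"twist": [0,0,0]},
  {"travel": [0,0,0],"gripper": -1,"twist": [0,0,0]},
  {"travel": [0,0,0],"gripper": -1,"twist": [0,0,0]},
  {"travel": [0,0,0],"gripper": -1,"twist": [0,0,0]},
  {"travel": [0,0,0],"gripper": -1,"twist": [0,0,0]},
  {"travel": [0,0,0],"gripper": -1,"twist": [0,0,0]},
])

```text
time: 10.72
eef_pos: [0.5019, -0.2221, 0.0453]
tcp_rot: [0.707, 0.707, 0.0, 0.0]
force: [1.0, -0.6, 0.3]
finger_gap: 0.469
gripper_force: 19.8
```

Emit:
play_rows([
  {"travel": [0,0,-0.015],"gripper": -1,"twist": [0,0,0]},
  {"travel": [0,0,-0.05],"gripper": -1,"twist": [0,0,0]},
  {"travel": [0,0,-0.09],"gripper": -1,"twist": [0,0,0]},
  {"travel": [0,0,-0.13],"gripper": -1,"twist": [0,0,0]},
  {"travel": [0,0,-0.15],"gripper": -1,"twist": [0,0,0]},
  {"travel": [0.02,-0.002,-0.155],"gripper": -1,"twist": [0,0,0]},
  {"travel": [0.06,-0.005,-0.155],"gripper": -1,"twist": [0,0,0]},
  {"travel": [0.11,-0.01,-0.155],"gripper": -1,"twist": [0,0,0]},
])

```text
time: 11.72
eef_pos: [0.4906, -0.1102, 0.198]
tcp_rot: [0.708, 0.707, -0.001, -0.002]
force: [0.4, 1.0, -1.8]
finger_gap: 0.464
gripper_force: 19.8
```

Emit:
play_rows([
  {"travel": [0.055,-0.005,0],"gripper": -1,"twist": [0,0,0]},
  {"travel": [0.11,-0.01,0],"gripper": -1,"twist": [0,0,0]},
  {"travel": [0.165,-0.015,0],"gripper": -1,"twist": [0,0,0]},
  {"travel": [0.22,-0.02,0],"gripper": -1,"twist": [0,0,0]},
  {"travel": [0.275,-0.025,0],"gripper": -1,"twist": [0,0,0]},
  {"travel": [0.315,-0.028,0],"gripper": -1,"twist": [0,0,0]},
  {"travel": [0.34,-0.03,0],"gripper": -1,"twist": [0,0,0]},
  {"travel": [0.3495,-0.03,0],"gripper": -1,"twist": [0,0,0]},
])

```text
time: 12.72
eef_pos: [0.4602, 0.2391, 0.1983]
tcp_rot: [0.706, 0.708, -0.001, -0.001]
force: [-0.5, 0.4, -1.5]
finger_gap: 0.465
gripper_force: 19.8
```

Emit:
play_rows([
  {"travel": [0,0,0.015],"gripper": -1,"twist": [0,0,0]},
  {"travel": [0,0,0.05],"gripper": -1,"twist": [0,0,0]},
  {"travel": [0,0,0.09],"gripper": -1,"twist": [0,0,0]},
  {"travel": [0,0,0.115],"gripper": -1,"twist": [0,0,0]},
  {"travel": [0,0,0.12],"gripper": -1,"twist": [0,0,0]},
  {"travel": [0,0,0.12],"gripper": -1,"twist": [0,0,0]},
])

```text
time: 13.48
eef_pos: [0.4619, 0.2368, 0.0801]
tcp_rot: [0.708, 0.707, -0.0, -0.0]
force: [0.4, 0.8, -1.2]
finger_gap: 0.47
gripper_force: 19.8
```

```bash
python3 - <<'E'
from h import *
s=state(); print(s['eef_pos'],s['tcp_rot'],s['finger_gap'])
p,d=camera('top'); crop(p,80,210,100,110,4,"pics/a.png")
p,d=camera('scene'); crop(p,140,190,100,110,4,"pics/b.png")
cv2.imwrite("pics/both4.png",np.hstack([cv2.imread("pics/a.png"),cv2.imread("pics/b.png")]))
z=.05
for y in (.2345,.2375,.2405): print(y,[proj('scene',[.462,y+dy,z]).round(1).tolist() for dy in(.022,0,-.022)],proj('top',[.462,y-.022,z]).round(1))
for zz in(.06,.1,.12): print('white at mat',[proj(n,[.465,.319,zz]).round(1).tolist() for n in('scene','top')])
E
```

```text
[0.46189176 0.23681287 0.08010318] [ 7.07601716e-01  7.06611478e-01 -1.72760100e-04 -6.54481385e-07] 0.4703922141317524
0.2345 [[193.6, 247.1], [201.8, 247.8], [210.0, 248.6]] [173.6 270.6]
0.2375 [[192.5, 247.0], [200.7, 247.7], [208.9, 248.5]] [172.1 270.7]
0.2405 [[191.4, 246.9], [199.6, 247.6], [207.8, 248.4]] [170.6 270.7]
white at mat [[170.3, 241.3], [119.0, 270.1]]
white at mat [[167.5, 228.7], [110.8, 267.0]]
white at mat [[166.1, 222.2], [106.4, 265.3]]
```

View pics/both4.png

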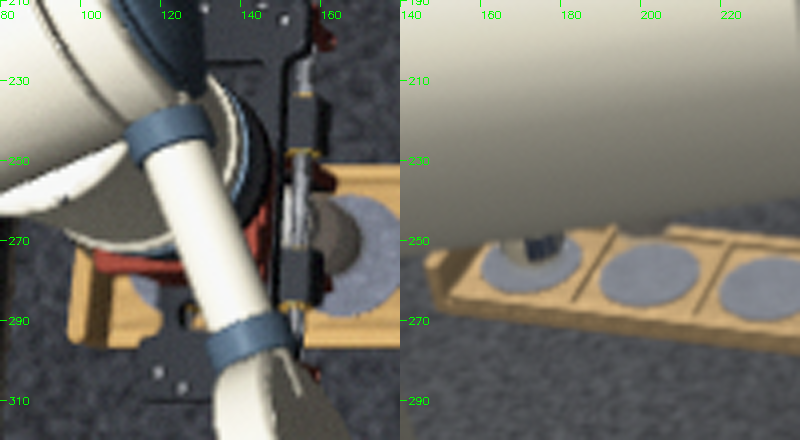

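White jar stands centred on its mat (scene ~(172,254)). The salt hovers over the second mat, 2 mm or so left. Correct, lower and release.

Emit:
play_rows([
  {"travel": [-0.0015,0,0.01],"gripper": -1,"twist": [0,0,0]},
  {"travel": [-0.0015,0,0.022],"gripper": -1,"twist": [0,0,0]},
  {"travel": [-0.0015,0,0.03],"gripper": -1,"twist": [0,0,0]},
  {"travel": [-0.0015,0,0.033],"gripper": -1,"twist": [0,0,0]},
  {"travel": [-0.0015,0,0.035],"gripper": -1,"twist": [0,0,0]},
  {"travel": [-0.0015,0,0.035],"gripper": -1,"twist": [0,0,0]},
])

```text
time: 14.32
eef_pos: [0.4621, 0.2361, 0.0454]
tcp_rot: [0.707, 0.707, 0.0, 0.0]
force: [0.1, -0.5, -0.9]
finger_gap: 0.469
gripper_force: 19.8
```

Emit:
play_rows([
  {"travel": [0,0,0],"gripper": 0.1,"twist": [0,0,0]},
  {"travel": [0,0,0],"gripper": 0.3,"twist": [0,0,0]},
  {"travel": [0,0,0],"gripper": 0.7,"twist": [0,0,0]},
  {"travel": [0,0,0],"gripper": 0.7,"twist": [0,0,0]},
  {"travel": [0,0,-0.03],"gripper": 0.7,"twist": [0,0,0]},
  {"travel": [0,0,-0.08],"gripper": 0.7,"twist": [0,0,0]},
  {"travel": [0,0,-0.13],"gripper": 1,"twist": [0,0,0]},
  {"travel": [-0.02,0.002,-0.165],"gripper": 1,"twist": [0,0,0]},
])

```text
time: 15.32
eef_pos: [0.464, 0.2167, 0.2128]
tcp_rot: [0.707, 0.708, 0.001, 0.0]
force: [0.4, 0.3, -0.1]
finger_gap: 0.992
gripper_force: 0.0
```

Emit:
play_rows([
  {"travel": [-0.045,0.005,0],"gripper": 1,"twist": [0,0,0]},
  {"travel": [-0.1,0.011,0],"gripper": 1,"twist": [0,0,0]},
  {"travel": [-0.155,0.017,0],"gripper": 1,"twist": [0,0,0]},
  {"travel": [-0.21,0.023,0],"gripper": 1,"twist": [0,0,0]},
  {"travel": [-0.265,0.03,0],"gripper": 1,"twist": [0,0,0]},
  {"travel": [-0.315,0.036,0],"gripper": 1,"twist": [0,0,0]},
  {"travel": [-0.35,0.041,0],"gripper": 1,"twist": [0,0,0]},
  {"travel": [-0.361,0.041,0],"gripper": 1,"twist": [0,0,0]},
])

```text
time: 16.32
eef_pos: [0.5045, -0.1468, 0.2097]
tcp_rot: [0.708, 0.706, -0.0, -0.0]
force: [-1.1, 0.4, 0.4]
finger_gap: 1.003
gripper_force: 0.0
```

Emit:
play_rows([
  {"travel": [0,0,0],"gripper": 1,"twist": [0,0,0]},
  {"travel": [0,0,0.025],"gripper": 1,"twist": [0,0,0]},
  {"travel": [0,0,0.07],"gripper": 1,"twist": [0,0,0]},
  {"travel": [0,0,0.115],"gripper": 1,"twist": [0,0,0]},
  {"travel": [0,0,0.15],"gripper": 1,"twist": [0,0,0]},
  {"travel": [0,0,0.1675],"gripper": 1,"twist": [0,0,0]},
  {"travel": [0,0,0.1675],"gripper": 1,"twist": [0,0,0]},
])

```text
time: 17.2
eef_pos: [0.5043, -0.1439, 0.042]
tcp_rot: [0.707, 0.707, -0.0, -0.001]
force: [0.1, 0.0, 0.2]
finger_gap: 0.996
gripper_force: 0.0
```

Emit:
play_rows([
  {"travel": [0,0,0],"gripper": -1,"twist": [0,0,0]},
  {"travel": [0,0,0],"gripper": -1,"twist": [0,0,0]},
  {"travel": [0,0,0],"gripper": -1,"twist": [0,0,0]},
  {"travel": [0,0,0],"gripper": -1,"twist": [0,0,0]},
  {"travel": [0,0,0],"gripper": -1,"twist": [0,0,0]},
  {"travel": [0,0,0],"gripper": -1,"twist": [0,0,0]},
])

```text
time: 17.95
eef_pos: [0.505, -0.1452, 0.0432]
tcp_rot: [0.707, 0.707, 0.0, 0.0]
force: [0.2, -0.5, 4.2]
finger_gap: 0.589
gripper_force: 20.0
```

Emit:
play_rows([
  {"travel": [0,0,-0.015],"gripper": -1,"twist": [0,0,0]},
  {"travel": [0,0,-0.05],"gripper": -1,"twist": [0,0,0]},
  {"travel": [0,0,-0.09],"gripper": -1,"twist": [0,0,0]},
  {"travel": [0,0,-0.13],"gripper": -1,"twist": [0,0,0]},
  {"travel": [0,0,-0.15],"gripper": -1,"twist": [0,0,0]},
  {"travel": [0.02,-0.003,-0.155],"gripper": -1,"twist": [0,0,0]},
  {"travel": [0.06,-0.008,-0.155],"gripper": -1,"twist": [0,0,0]},
  {"travel": [0.11,-0.015,-0.155],"gripper": -1,"twist": [0,0,0]},
])

```text
time: 18.95
eef_pos: [0.4886, -0.0333, 0.1955]
tcp_rot: [0.708, 0.707, -0.001, -0.002]
force: [-0.1, 0.2, -1.3]
finger_gap: 0.586
gripper_force: 20.0
```

Emit:
play_rows([
  {"travel": [0.05,-0.008,0],"gripper": -1,"twist": [0,0,0]},
  {"travel": [0.1,-0.016,0],"gripper": -1,"twist": [0,0,0]},
  {"travel": [0.145,-0.024,0],"gripper": -1,"twist": [0,0,0]},
  {"travel": [0.178,-0.029,0],"gripper": -1,"twist": [0,0,0]},
  {"travel": [0.1905,-0.03,0],"gripper": -1,"twist": [0,0,0]},
  {"travel": [0.1905,-0.03,0.02],"gripper": -1,"twist": [0,0,0]},
  {"travel": [0.1905,-0.03,0.06],"gripper": -1,"twist": [0,0,0]},
  {"travel": [0.1905,-0.03,0.095],"gripper": -1,"twist": [0,0,0]},
])

```text
time: 19.95
eef_pos: [0.4591, 0.154, 0.0992]
tcp_rot: [0.708, 0.706, -0.001, -0.0]
force: [-0.2, -0.1, -0.2]
finger_gap: 0.587
gripper_force: 20.0
```

Emit:
play_rows([
  {"travel": [0,0,0.02],"gripper": -1,"twist": [0,0,0]},
  {"travel": [0,0,0.025],"gripper": -1,"twist": [0,0,0]},
  {"travel": [0,0,0.025],"gripper": -1,"twist": [0,0,0]},
])

```text
time: 20.32
eef_pos: [0.4602, 0.1552, 0.0782]
tcp_rot: [0.707, 0.707, 0.0, 0.0]
force: [-0.0, 0.3, -0.7]
finger_gap: 0.581
gripper_force: 20.0
```

```bash
python3 - <<'E'
from h import *
s=state(); print(s['eef_pos'],s['tcp_rot'],s['finger_gap'])
p,d=camera('top'); crop(p,90,210,130,110,3,"pics/a.png")
p,d=camera('scene'); crop(p,140,190,130,110,3,"pics/b.png")
cv2.imwrite("pics/both5.png",np.hstack([cv2.imread("pics/a.png"),cv2.imread("pics/b.png")]))
z=.05
for y in (.1525,.1555,.1585): print(y,[proj('scene',[.46,y+dy,z]).round(1).tolist() for dy in(.026,0,-.026)],proj('top',[.46,y-.026,z]).round(1))
E
```

```text
[0.46021438 0.15520245 0.07817031] [7.07471337e-01 7.06741939e-01 2.94746780e-04 2.28340617e-04] 0.5806988919371145
0.1525 [[222.5, 250.2], [232.3, 251.0], [242.1, 251.9]] [215.8 270.3]
0.1555 [[221.4, 250.1], [231.2, 250.9], [241.0, 251.8]] [214.3 270.3]
0.1585 [[220.3, 250.0], [230.0, 250.8], [239.9, 251.7]] [212.9 270.4]
```

View pics/both5.png

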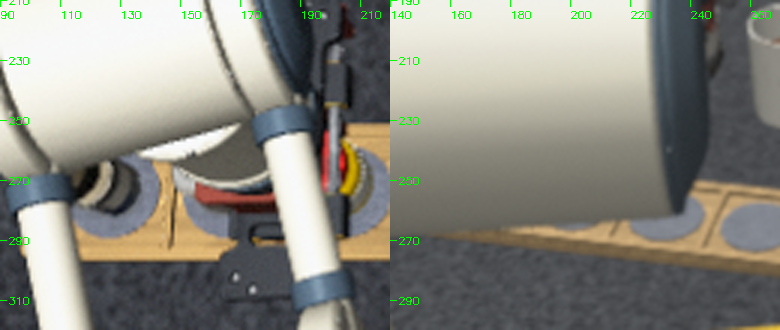

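Top crop: mustard's foot edge is at column ~214, as predicted for the third mat's centre. Lower and release.

Emit:
play_rows([
  {"travel": [0,0,0.01],"gripper": -1,"twist": [0,0,0]},
  {"travel": [0,0,0.022],"gripper": -1,"twist": [0,0,0]},
  {"travel": [0,0,0.03],"gripper": -1,"twist": [0,0,0]},
  {"travel": [0,0,0.033],"gripper": -1,"twist": [0,0,0]},
  {"travel": [0,0,0.035],"gripper": -1,"twist": [0,0,0]},
  {"travel": [0,0,0.035],"gripper": -1,"twist": [0,0,0]},
])

```text
time: 21.18
eef_pos: [0.46, 0.1556, 0.0432]
tcp_rot: [0.707, 0.707, 0.0, 0.0]
force: [-0.5, -1.1, 1.9]
finger_gap: 0.585
gripper_force: 20.0
```

Emit:
play_rows([
  {"travel": [0,0,0],"gripper": 0.3,"twist": [0,0,0]},
  {"travel": [0,0,0],"gripper": 0.6,"twist": [0,0,0]},
  {"travel": [0,0,0],"gripper": 0.8,"twist": [0,0,0]},
  {"travel": [0,0,0],"gripper": 0.8,"twist": [0,0,0]},
  {"travel": [0,0,-0.03],"gripper": 0.8,"twist": [0,0,0]},
  {"travel": [0,0,-0.08],"gripper": 0.8,"twist": [0,0,0]},
  {"travel": [0,0,-0.13],"gripper": 1,"twist": [0,0,0]},
  {"travel": [-0.02,0.005,-0.17],"gripper": 1,"twist": [0,0,0]},
])

```text
time: 22.18
eef_pos: [0.4649, 0.1361, 0.215]
tcp_rot: [0.707, 0.708, 0.001, 0.0]
force: [0.5, -0.5, 1.9]
finger_gap: 0.994
gripper_force: 0.0
```

Emit:
play_rows([
  {"travel": [-0.04,0.009,0],"gripper": 1,"twist": [0,0,0]},
  {"travel": [-0.09,0.02,0],"gripper": 1,"twist": [0,0,0]},
  {"travel": [-0.14,0.032,0],"gripper": 1,"twist": [0,0,0]},
  {"travel": [-0.18,0.042,0],"gripper": 1,"twist": [0,0,0]},
  {"travel": [-0.1975,0.045,0],"gripper": 1,"twist": [0,0,0]},
  {"travel": [-0.1975,0.045,0],"gripper": 1,"twist": [0,0,0]},
])

```text
time: 22.92
eef_pos: [0.5097, -0.0624, 0.2124]
tcp_rot: [0.708, 0.706, -0.0, -0.0]
force: [-0.2, 1.2, 0.9]
finger_gap: 0.997
gripper_force: 0.0
```

Emit:
play_rows([
  {"travel": [0,0,0.025],"gripper": 1,"twist": [0,0,0]},
  {"travel": [0,0,0.07],"gripper": 1,"twist": [0,0,0]},
  {"travel": [0,0,0.115],"gripper": 1,"twist": [0,0,0]},
  {"travel": [0,0,0.145],"gripper": 1,"twist": [0,0,0]},
  {"travel": [0,0,0.155],"gripper": 1,"twist": [0,0,0]},
  {"travel": [0,0,0.155],"gripper": 1,"twist": [0,0,0]},
])

```text
time: 23.68
eef_pos: [0.5097, -0.0611, 0.0579]
tcp_rot: [0.707, 0.707, 0.0, -0.0]
force: [0.1, -0.6, 0.1]
finger_gap: 0.999
gripper_force: 0.0
```

Emit:
play_rows([
  {"travel": [0,0,0],"gripper": -1,"twist": [0,0,0]},
  {"travel": [0,0,0],"gripper": -1,"twist": [0,0,0]},
  {"travel": [0,0,0],"gripper": -1,"twist": [0,0,0]},
  {"travel": [0,0,0],"gripper": -1,"twist": [0,0,0]},
  {"travel": [0,0,0],"gripper": -1,"twist": [0,0,0]},
  {"travel": [0,0,0],"gripper": -1,"twist": [0,0,0]},
])

```text
time: 24.42
eef_pos: [0.5101, -0.0621, 0.058]
tcp_rot: [0.707, 0.707, 0.0, 0.0]
force: [1.7, 0.1, 1.2]
finger_gap: 0.463
gripper_force: 20.0
```

Emit:
play_rows([
  {"travel": [0,0,-0.015],"gripper": -1,"twist": [0,0,0]},
  {"travel": [0,0,-0.05],"gripper": -1,"twist": [0,0,0]},
  {"travel": [0,0,-0.09],"gripper": -1,"twist": [0,0,0]},
  {"travel": [0.01,-0.004,-0.12],"gripper": -1,"twist": [0,0,0]},
  {"travel": [0.045,-0.018,-0.13],"gripper": -1,"twist": [0,0,0]},
  {"travel": [0.09,-0.036,-0.13],"gripper": -1,"twist": [0,0,0]},
  {"travel": [0.125,-0.05,-0.13],"gripper": -1,"twist": [0,0,0]},
  {"travel": [0.1355,-0.053,-0.13],"gripper": -1,"twist": [0,0,0]},
])

```text
time: 25.42
eef_pos: [0.4561, 0.0749, 0.1885]
tcp_rot: [0.706, 0.708, 0.0, 0.0]
force: [-0.6, -0.2, -1.4]
finger_gap: 0.461
gripper_force: 20.0
```

Emit:
play_rows([
  {"travel": [0,0,0.01],"gripper": -1,"twist": [0,0,0]},
  {"travel": [0,0,0.04],"gripper": -1,"twist": [0,0,0]},
  {"travel": [0,0,0.075],"gripper": -1,"twist": [0,0,0]},
  {"travel": [0,0,0.095],"gripper": -1,"twist": [0,0,0]},
  {"travel": [0,0,0.1],"gripper": -1,"twist": [0,0,0]},
  {"travel": [0,0,0.1],"gripper": -1,"twist": [0,0,0]},
])

```text
time: 26.18
eef_pos: [0.4572, 0.0732, 0.0882]
tcp_rot: [0.707, 0.707, 0.0, 0.0]
force: [0.5, 1.0, 0.1]
finger_gap: 0.465
gripper_force: 20.0
```

```bash
python3 - <<'E'
from h import *
s=state(); print(s['eef_pos'],s['tcp_rot'],s['finger_gap'])
p,d=camera('top'); crop(p,160,220,100,90,4,"pics/a.png")
p,d=camera('scene'); crop(p,190,200,100,90,4,"pics/b.png")
cv2.imwrite("pics/both6.png",np.hstack([cv2.imread("pics/a.png"),cv2.imread("pics/b.png")]))
z=.046
for y in (.0705,.0735,.0765): print(y,[proj('scene',[.457,y+dy,z]).round(1).tolist() for dy in(.0205,0,-.0205)],[proj('top',[.457,y+dy,z]).round(1) for dy in (0.0205,-.0205)])
E
```

```text
[0.45716629 0.07315022 0.08817027] [7.07439495e-01 7.06773861e-01 1.65917862e-04 2.07203029e-04] 0.46460240046172563
0.0705 [[255.5, 255.1], [263.3, 255.8], [271.1, 256.5]] [array([233.5, 271.5]), array([253.4, 270.9])]
0.0735 [[254.3, 255.0], [262.1, 255.7], [270.0, 256.4]] [array([232. , 271.5]), array([251.9, 270.9])]
0.0765 [[253.2, 254.9], [261.0, 255.6], [268.8, 256.3]] [array([230.5, 271.6]), array([250.5, 271. ])]
```

View pics/both6.png

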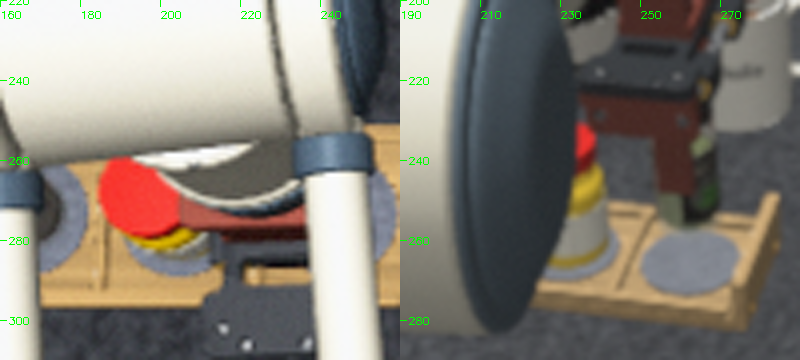

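Scene crop: the dark jar's base spans columns 254–270, matching the mat centre; the mustard stands upright. Lower, release and retract.

Emit:
play_rows([
  {"travel": [0,0,0.01],"gripper": -1,"twist": [0,0,0]},
  {"travel": [0,0,0.02],"gripper": -1,"twist": [0,0,0]},
  {"travel": [0,0,0.026],"gripper": -1,"twist": [0,0,0]},
  {"travel": [0,0,0.0285],"gripper": -1,"twist": [0,0,0]},
  {"travel": [0,0,0.03],"gripper": -1,"twist": [0,0,0]},
  {"travel": [0,0,0.03],"gripper": -1,"twist": [0,0,0]},
])

```text
time: 27.02
eef_pos: [0.4569, 0.0735, 0.058]
tcp_rot: [0.707, 0.707, 0.0, 0.0]
force: [-0.9, 0.1, 0.5]
finger_gap: 0.462
gripper_force: 20.0
```

Emit:
play_rows([
  {"travel": [0,0,0],"gripper": 0.1,"twist": [0,0,0]},
  {"travel": [0,0,0],"gripper": 0.3,"twist": [0,0,0]},
  {"travel": [0,0,0],"gripper": 0.7,"twist": [0,0,0]},
  {"travel": [0,0,0],"gripper": 0.7,"twist": [0,0,0]},
  {"travel": [0,0,-0.03],"gripper": 0.7,"twist": [0,0,0]},
  {"travel": [0,0,-0.08],"gripper": 0.7,"twist": [0,0,0]},
  {"travel": [0,0,-0.13],"gripper": 1,"twist": [0,0,0]},
  {"travel": [-0.02,0,-0.165],"gripper": 1,"twist": [0,0,0]},
])

```text
time: 28.02
eef_pos: [0.4571, 0.054, 0.2253]
tcp_rot: [0.707, 0.708, 0.001, 0.001]
force: [0.3, -0.8, -0.1]
finger_gap: 0.991
gripper_force: 0.0
```

Emit:
play_rows([
  {"travel": [-0.05,0,0],"gripper": 1,"twist": [0,0,0]},
  {"travel": [-0.1,0,0],"gripper": 1,"twist": [0,0,0]},
  {"travel": [-0.15,0,0],"gripper": 1,"twist": [0,0,0]},
  {"travel": [-0.2,0,0],"gripper": 1,"twist": [0,0,0]},
  {"travel": [-0.25,0,0],"gripper": 1,"twist": [0,0,0]},
  {"travel": [-0.3,0,0],"gripper": 1,"twist": [0,0,0]},
  {"travel": [-0.33,0,0],"gripper": 1,"twist": [0,0,0]},
  {"travel": [-0.33,0,0],"gripper": 1,"twist": [0,0,0]},
])

```text
time: 29.02
eef_pos: [0.4561, -0.2782, 0.2219]
tcp_rot: [0.708, 0.706, -0.0, -0.001]
force: [-0.5, -0.4, -0.6]
finger_gap: 0.999
gripper_force: 0.0
```

```bash
python3 - <<'E'
from h import *
s=state(); print(s['eef_pos'],s['force'])
p,d=camera('top'); crop(p,85,210,195,95,4,"pics/a.png")
p,d=camera('scene'); crop(p,135,195,195,95,4,"pics/b.png")
cv2.imwrite("pics/both7.png",cv2.resize(np.vstack([cv2.imread("pics/a.png")[:300],cv2.imread("pics/b.png")[:300]]),None,fx=1,fy=1))
for n,x,y,h in(('white',.465,.319,.12),('salt',.462,.2375,.105),('must',.460,.1555,.1),('dark',.457,.0735,.12)):
    u,v=proj('top',[x,y,h]); print(n,'exp top',((u-85)*4).round(),((v-210)*4).round(), 'scene',(proj('scene',[x,y,h])-[135,195])*4)
E
```

```text
[ 0.45612896 -0.27818813  0.22187687] [-0.46074945 -0.42138367 -0.57329804]
white exp top 86.0 221.0 scene [124.38026578 108.72486423]
salt exp top 270.0 227.0 scene [250.48251723 141.45640523]
must exp top 443.0 227.0 scene [376.2876303  160.53854162]
dark exp top 606.0 222.0 scene [500.1062468  148.07791384]
```

View pics/both7.png

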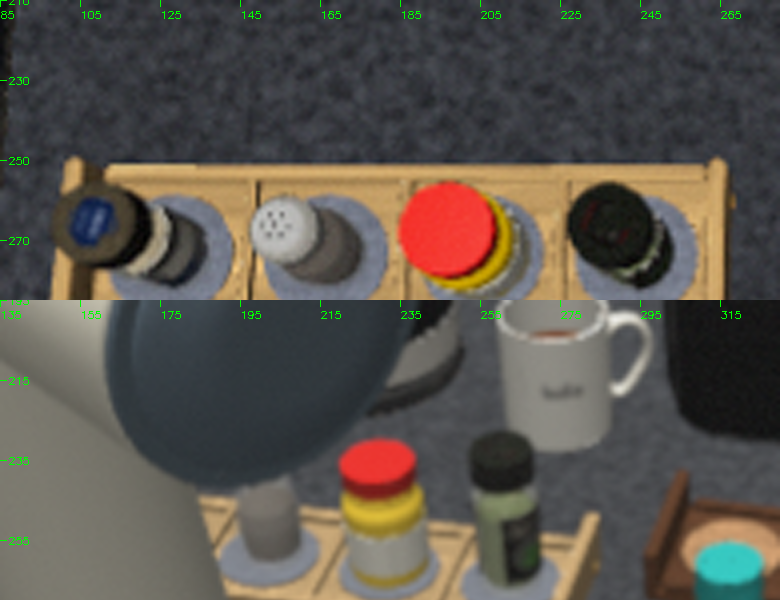

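The pale rack now holds, left to right, white (top crop ~(95,223)), salt (~(284,228)), mustard (~(447,229)) and dark (~(608,225)). All stand upright within a few mm of their mat centres, and the mug is unmoved. Hand in.

```bash
python3 -c "
from workcell import sign_off; print(sign_off())"
```

```text
the job is handed in; nothing more can be done
None
```

The job is handed in after about 29 s of robot time: the pale rack holds, left to right, white spice jar, salt shaker, mustard jar and dark spice jar, all upright and within about 4 mm of the middle of their compartments by the last pictures, with the gripper clear and nothing else touched.

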